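# Lock the press controller's access panel with its quarter-turn cam fastener

### The arm

A 6-joint arm with a two-finger parallel gripper is mounted at the origin on the work surface. World frame = base frame: x ahead of the robot, y to its left, z up, the work surface at z = 0. Lengths are in m, angles in rad, forces in N, time in s.
With the tool pointing down it reaches from about 0.225 to 0.875 m from the base axis. Payload 3.4 kg.
Tool frame: the origin (TCP) lies at the very end of the fingers, on their centre line; the grasp point (between the pads) lies 19 mm behind it; z points along the fingers, y is the line along which they close (so a half turn about z gives the same grasp; the last joint's range is limited). The gripper opens to 85 mm and grips with 20 to 120 N. Pads are 22 mm wide; open, the fingers measure 114 mm over their backs; the gripper's body (76 mm by 85 mm) begins 54 mm behind the grasp point. The pads swing forward as they close: fully open they stand 13 mm farther back than shut.
Start: joints at [1.031, 0.276, 1.505, -0, 1.361, -0.121], TCP at [0.234, 0.525, 0.231] pointing down, gripper open.
Joint ranges: [-2.89, 2.89], [-0.75, 2.08], [0.22, 2.7], [-1.18, 4.32], [0.11, 2.71], [-2.7, 2.7]. Speed limits (rad/s): [2.57, 2.57, 3.14, 3.14, 3.14, 3.14].

### API

Orientations are given as a unit quaternion [w, x, y, z].
In Python, from rig import readout, vision, manip gives the robot as it stands.
- The arm moves only by the shell command python3 -m handwheel 'ROWS' [FORCE]. ROWS is JSON, a list of rows, each a list of 3 entries, a list of its own where there are three numbers: the shift along the tool's x, y, z in mm, then the turn, a rotation vector about the tool's x, y, z in units of 6 degrees (1.0 is 6 degrees), then the closure, from -1 (fully open) to 1 (shut), so that 0 is half open. A call has 1 to 20 rows; each row shifts and turns the commanded pose from where the row before left it, along the tool's axes as they then stand; what a row does not reach is not made up. A row lasts 1/8 s, in which the tool goes at most 62.5 mm and 10.7 degrees, less where a joint would pass 70% of its speed; a pose out of reach is approached as far as the arm can. A call is refused whole if a number of a shift passes 62.5 or a number of a turn 1, either way. A call with a gripper value outside its range is refused whole. The fingers move at their own pace and stop on an object; FORCE is the grip in N (left out, the last holds). Time passes only in rows, so rows that do not move let the fingers close. It gives the time, the measured TCP pose, the force, the opening and the grip force at its end, in the units of the state.
- readout.get_state(): the state, without advancing time (a new reading comes with each control period).
- vision.get_image(name): name is "side" or "top" or "wrist"; returns the picture (420x560x3 uint8, blue, green, red); there is no depth.
- vision.camera_params(name): a dict with "intrinsics" (3x3 intrinsics, pixels), "rvec" (rotation vector, rad) and "tvec" (3), from world to camera coordinates, as OpenCV has them; the wrist camera has in their place "hand_eye" (4x4, takes a point from camera to tool coordinates, whose origin is the TCP and whose axes are the flange's). Camera axes: x right, y down, z forward; pixel columns grow to the right and rows downward; lengths in m; the calibration is good to about 2 mm. A picture is of the moment at which its call begins: read the wrist's pose just before it. camera_params takes no time and is no camera call.
- manip.sign_off(): hands the job in; it is judged then, once.
The state is a dict: "clock": time; "qpos": joint angles; "qd": joint speeds; "effort": joint torques, N m; "position": TCP position; "ee_rot": TCP orientation; "contact_force": force on the tool from outside, world axes, zero at the start; "moment": the same for the moment, N m; "width": finger opening in m; "gripper_force": force on a finger pad.
Only numpy, scipy, OpenCV 4.12 (cv2) and the standard library are available. Lean on these libraries where they do the work, as an engineer would, in place of code of your own. Each camera call takes 0.05 s, during which the arm holds its last target. There are 200 camera calls.

### The job

The access panel on the stamping press's control housing has been left ajar: push it down with the fingertips until it is fully shut, and only then set a fingertip in the slot of the yellow-and-black cam fastener and turn it clockwise a quarter turn, fully home against its stop, so that the panel is locked. Do not grasp or lift anything, do not raise the panel any further, leave the things standing around where they are, and finish with the hand clear.

Things in the scene. Friction and masses are not known exactly. Their poses are not given: they have to be found in the camera images.
- housing: Blue sheet-metal control housing of the stamping press, fixed to the bench: 260 mm deep (its x), 300 mm wide (its y), 85 mm high at the rim (91 mm at the rear deck). Origin: centre of its underside; its -x side is the front (towards the robot), z up.
- panel (a joint): Angle of the aluminium access panel (200 x 296 x 6 mm) on the housing, rad: 0 = fully shut, positive = front edge raised; starts at 0.18 to 0.38. Hinge line: along the housing's y, at housing x = +70, z = 85 mm, level with the panel's underside; front edge 200 mm from it. The stiff hinge stays where it is left; under 8 N down near the front edge closes it.
- press_left (a point): Centre of the top face of the black rubber press pad (40 x 40 mm, 2 mm thick) at the panel's front left corner; z is the panel's outward normal. With the panel shut it is at housing (-100, +110, 93) mm; 170 mm from the hinge.
- press_right (a point): The same pad at the panel's front right corner; with the panel shut at housing (-100, -110, 93) mm.
- cam (a joint): Cam fastener angle, rad, clockwise from above. 0 = open: slot parallel to the panel's front edge, its white dot by the panel's red mark; 1.571 = locked, at its stop: slot front to back, dot by the green mark at the front. Starts at 0 to 0.3, stays where left, needs about 0.1 N m. Its tongue passes under a lip in the housing only with the panel fully shut; else it jams on the lip.
- cam_center (a point): Axis of the cam fastener at its slot's floor; panel shut: housing (-65, 0, 96) mm. Disc 90 mm across, yellow floor 5 mm above the panel, two black D-shaped lands 16 mm higher; between them a straight slot 32 mm wide, 16 mm deep, right across the disc, open at both ends and over the axis. z: turning axis (up when shut); y: along the slot, from the dotted end to the other.
- slot_end (a point): Point on the slot's floor 28 mm from the axis, towards the end with the white dot; at cam 0 it lies towards the housing's -y, at cam 1.571 towards the housing's -x (front).
- tape: Bystander, to be left alone: roll of paper tape lying flat, 96 mm across, 24 mm high. Origin: centre of its underside.
- brass_roll: Bystander, to be left alone: upright brass cylinder, 34 mm across, 70 mm high. Origin: centre of its underside.
- type_holder: Bystander, to be left alone: brass type holder 100 x 32 x 24 mm with an upright wooden handle, 85 mm high in all. Origin: centre of its underside.
- cup: Bystander, to be left alone: blue ceramic cup, 72 mm across, 85 mm high. Origin: centre of its underside.
- screwdriver: Bystander, to be left alone: screwdriver, 170 mm long, lying in front of the housing. Origin: centre of its underside.
- jar: Bystander, to be left alone: small closed jar, 40 mm across, 45 mm high, standing on the rear deck of the housing behind the panel. Origin: centre of its underside.
- tin: Bystander, to be left alone: closed tin, 60 mm across, 50 mm high, in front of the housing. Origin: centre of its underside.

How it is judged:
On the way, in this order (a step that is already met when the one before it is completed fails the run):
1. the panel is fully shut while the cam fastener is still open (value of joint panel below 0.014 rad and value of joint cam below 0.6 rad), for 0.2 s.
2. the cam fastener is turned home under the shut panel (value of joint panel below 0.014 rad and value of joint cam above 1.45 rad), for 0.2 s.
At the end, for the whole second after the job is handed in: The panel is shut (within 0.014 rad, under 3 mm at its front edge) and still, the cam fastener is within 0.12 rad (7 degrees) of its stop and still, and every bystander is within 30 mm of where it stood (all of step 2 and velocity of joint cam between -0.05 and 0.05 rad/s and velocity of joint panel between -0.05 and 0.05 rad/s and distance of each of tape, brass_roll, type_holder, cup, screwdriver, jar, tin from where it was at the start of the episode below 0.03 m); the robot touches nothing.
It fails at once if the panel is raised (past 0.45 rad) instead of pushed down (value of joint panel above 0.45 rad).
It fails at once if the cam is turned (past 0.7 rad) while the panel is not shut (value of joint cam above 0.7 rad and value of joint panel above 0.03 rad).
It fails at once if a bystander is lifted, carried or knocked away (over 30 mm) (distance of any of tape, brass_roll, type_holder, cup, screwdriver, jar, tin from where it was at the start of the episode above 0.03 m).
It also fails if it takes over 45 s, if anything falls off the work surface, if the arm or the gripper's body presses on something with over 40 N, if the wrist force passes 120 N, or if a joint passes its speed limit or range.

## Working session

There is one attempt and no reset: what is moved stays moved. The work goes in short steps, Python scripts to look and compute and a shell command to move; the robot and the scene stay as the last step left them, time stands still between calls to the robot, and variables do not carry over. Pictures are saved under pics/ and viewed, at most 10 in all, crops included, and the job is handed in when it is done.

```bash
mkdir -p pics; ls
python3 - <<'E'
from rig import readout, vision
import cv2, json
s=readout.get_state(); print(s)
for n in ("side","top"):
    cv2.imwrite(f"pics/{n}0.png",vision.get_image(n)); print(n,vision.camera_params(n))
print(vision.camera_params("wrist"))
E
```

```text
pics
{'clock': 0.0, 'qpos': array([ 1.03101045e+00,  2.76607927e-01,  1.50612379e+00,  8.41239304e-06,
        1.36067069e+00, -1.21002526e-01]), 'qd': array([-0.00027694, -0.00141892,  0.00101113, -0.00130615,  0.00081278,
       -0.00073439]), 'effort': array([ 2.83042928e-04, -4.16768253e+01, -2.45806342e+01, -2.53825638e-04,
        1.05503880e-02, -4.20047400e-06]), 'position': array([0.23356183, 0.5248672 , 0.23043604]), 'ee_rot': array([-2.97446779e-04,  2.07865676e-01,  9.78156962e-01, -8.54601512e-04]), 'contact_force': array([-0.76713176,  0.62475781, -0.30306492]), 'moment': array([-0.0375139 ,  0.0448336 ,  0.02493993]), 'gripper_force': 0.0, 'width': 0.0854832230426757}
side {'intrinsics': array([[497.82400816,   0.        , 280.83601344],
       [  0.        , 497.82400816, 213.69608685],
       [  0.        ,   0.        ,   1.        ]]), 'rvec': array([ 2.43114626, -0.05746908,  0.01452713]), 'tvec': array([-0.51991399,  0.093294  ,  1.12241055])}
top {'intrinsics': array([[393.7918715 ,   0.        , 275.01195195],
       [  0.        , 393.7918715 , 203.75510959],
       [  0.        ,   0.        ,   1.        ]]), 'rvec': array([ 2.16961888, -2.15261888,  0.15520674]), 'tvec': array([0.03369471, 0.52027222, 0.77722106])}
{'intrinsics': array([[296.75946403,   0.        , 274.6542712 ],
       [  0.        , 296.75946403, 211.63423431],
       [  0.        ,   0.        ,   1.        ]]), 'hand_eye': array([[-1.08560918e-04, -9.45800663e-01, -3.24747739e-01,
         8.47628368e-02],
       [ 9.99999770e-01, -3.20303204e-04,  5.98563335e-04,
        -3.64248929e-04],
       [-6.70139340e-04, -3.24747599e-01,  9.45800480e-01,
        -1.43489538e-01],
       [ 0.00000000e+00,  0.00000000e+00,  0.00000000e+00,
         1.00000000e+00]])}
```

View pics/side0.png

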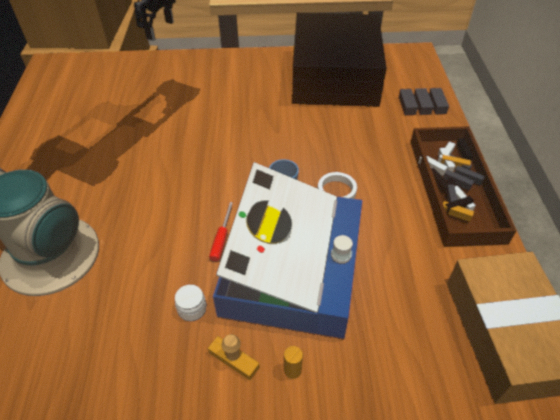

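View pics/top0.png

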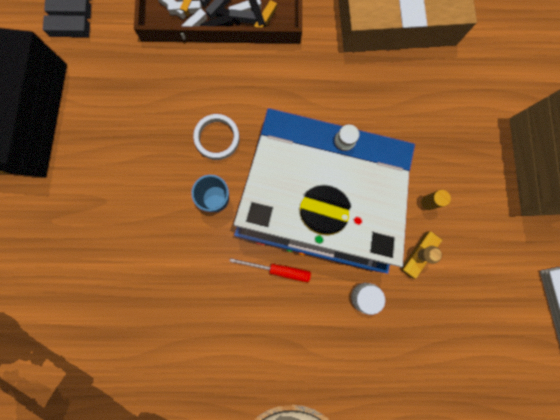

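Run:
```python
import cv2
a=cv2.imread("pics/top0.png")[100:280,225:425]; b=cv2.imread("pics/side0.png")[155:335,205:375]
cv2.imwrite("pics/tc.png",cv2.resize(a,None,fx=3.3,fy=3.3,interpolation=2)); cv2.imwrite("pics/sc.png",cv2.resize(b,None,fx=3.3,fy=3.3,interpolation=2))
```

```text
(no output)
```

View pics/tc.png

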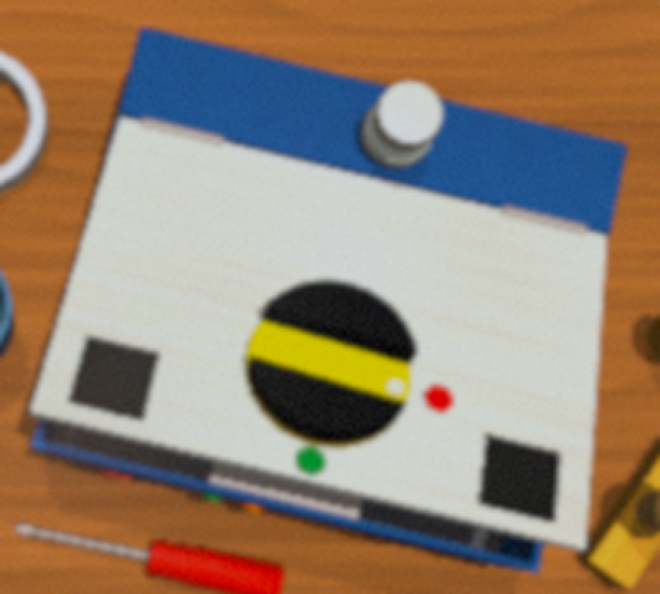

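View pics/sc.png

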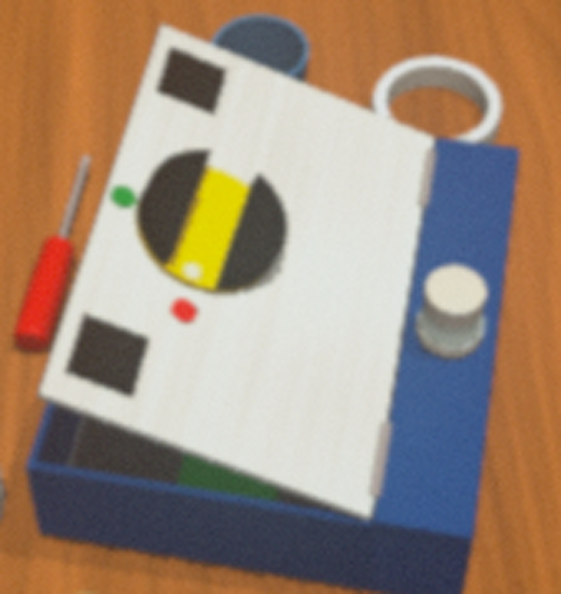

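```bash
cat > fit.py <<'E'
import numpy as np, cv2
from scipy.optimize import least_squares
from rig import vision
P={n:vision.camera_params(n) for n in("top","side")}
off={"top":(225,100),"side":(205,155)}
def H(x,y,z): return ("h",x,y,z)
def L(d,y,n): return ("p",d,y,n)
obs=[("top",H(130,150,91),140,28),("top",H(130,-150,91),627,147),("top",L(200,148,6),33,412),("top",L(200,-148,6),588,548),
("top",L(170,110,8),115,377),("top",L(170,-110,8),520,478),("top",H(-130,150,85),33,450),("top",H(-130,-150,85),538,570),
("side",L(200,148,6),165,27),("side",L(200,-148,6),42,396),("side",L(0,-148,6),370,517),("side",L(0,148,6),435,137),
("side",L(170,110,8),192,80),("side",L(170,-110,8),107,355),("side",H(130,150,91),518,148),("side",H(-130,-150,85),32,465),
("top",("c",),395,386),("side",("c",),192,270)]
def world(q,o):
    x,y,w,t,c,r=q
    if o[0]=="c": o=("p",135+r*np.sin(c),-r*np.cos(c),11)
    if o[0]=="p":
        d,yy,n=o[1:]; h=np.array([70-d*np.cos(t)+n*np.sin(t),yy,85+d*np.sin(t)+n*np.cos(t)])/1e3
    else: h=np.array(o[1:])/1e3
    return np.array([x+np.cos(w)*h[0]-np.sin(w)*h[1],y+np.sin(w)*h[0]+np.cos(w)*h[1],h[2]])
def res(q):
    out=[]
    for n,o,u,v in obs:
        p=P[n]; uv=cv2.projectPoints(world(q,o)[None],p["rvec"],p["tvec"],p["intrinsics"],None)[0].ravel()
        out+=list(uv-np.array([u/3.3+off[n][0],v/3.3+off[n][1]]))
    return np.array(out)
if __name__=="__main__":
    s=least_squares(res,[.5,0,-.2,.3,.1,38],x_scale=[.1,.1,.1,.1,.1,10],loss="soft_l1")
    q=s.x; print(q); print(res(q).reshape(-1,2).round(1))
    for o in [L(170,110,8),L(170,-110,8),L(135,0,11)]: print(o,world(q,o).round(4))
    q0=q.copy(); q0[3]=0
    for o in [L(170,0,8),L(170,-110,8),L(135,0,11)]: print("shut",o,world(q0,o).round(4))
    for n in P: 
        R=cv2.Rodrigues(P[n]["rvec"])[0]; print(n,-R.T@P[n]["tvec"])
E
python3 fit.py
```

```text
[ 0.54395289 -0.06176936 -0.23363701  0.36012352  0.04944096 36.02212513]
[[ 0.4 -1.6]
 [ 1.4 -1.9]
 [-0.5 -0. ]
 [-0.3  0.3]
 [ 0.3  0.2]
 [ 0.5 -0.2]
 [ 0.  -1.1]
 [ 0.8  0.5]
 [-1.7 -0.8]
 [-1.1 -0.6]
 [ 0.9 -0.5]
 [-0.4 -0.6]
 [-0.5 -0.1]
 [ 0.3 -0.1]
 [ 0.5 -1.2]
 [-1.8  0.4]
 [-0.1  0.1]
 [ 0.1  0.2]]
('p', 170, 110, 8) [0.4855 0.0652 0.1524]
('p', 170, -110, 8) [ 0.4346 -0.1488  0.1524]
('p', 135, 0, 11) [ 0.4929 -0.0496  0.1429]
shut ('p', 170, 0, 8) [ 0.4467 -0.0386  0.093 ]
shut ('p', 170, -110, 8) [ 0.4212 -0.1456  0.093 ]
shut ('p', 135, 0, 11) [ 0.4807 -0.0467  0.096 ]
top [0.41545824 0.04882969 0.83719842]
side [ 0.49381223 -0.68384187  0.90957657]
```

```bash
cat > go.py <<'E'
import sys, numpy as np
from scipy.spatial.transform import Rotation as R
from rig import readout
s=readout.get_state(); w,x,y,z=s["ee_rot"]; r=R.from_quat([x,y,z,w]); M=r.as_matrix()
print("t",round(s["clock"],2),"pos",s["position"].round(4),"heading y",np.degrees(np.arctan2(M[1,1],M[0,1])).round(1),"zaxis",M[:,2].round(3),"F",s["contact_force"].round(1),"M",s["moment"].round(2),"w",round(s["width"],4),"q6",round(s["qpos"][5],2))
if len(sys.argv)>3:
    d=np.array(list(map(float,sys.argv[1:4])))-s["position"]; print("tool shift mm",(M.T@d*1e3).round(1))
E
python3 -m handwheel '[[[-34,-26.5,0],[0,0,0],1],[[-34,-26.5,0],[0,0,0],1],[[-34,-26.5,0],[0,0,0],1],[[-34,-26.5,0],[0,0,0],1],[[-34,-26.5,0],[0,0,0],1],[[-34,-26.5,0],[0,0,0],1],[[-34,-26.5,0],[0,0,0],1],[[-34,-26.5,0],[0,0,0],1],[[-34,-26.5,0],[0,0,0],1],[[-34,-26.5,0],[0,0,0],1],[[-34,-26.5,0],[0,0,0],1],[[-34,-26.5,0],[0,0,0],1],[[0,0,0],[0,0,-0.65],1],[[0,0,0],[0,0,-0.65],1],[[0,0,0],[0,0,0],1]]'; python3 go.py 0.478 0.067 0.170
```

```text
clock: 1.98
position: [0.477, 0.0687, 0.2309]
ee_rot: [-0.0, 0.141, 0.99, -0.0]
contact_force: [-0.2, 0.1, -0.0]
width: 0.0003
gripper_force: 0.0
t 1.98 pos [0.477  0.0687 0.2309] heading y 73.7 zaxis [-0.001  0.    -1.   ] F [-0.2  0.1 -0. ] M [-0.01  0.07 -0.04] w 0.0003 q6 -1.29
tool shift mm [-1.5 -1.4 60.9]
```

```bash
python3 -m handwheel '[[[-1,-1,20],[0,0,0],1],[[0,0,20],[0,0,0],1],[[0,0,20],[0,0,0],1],[[0,0,8],[0,0,0],1],[[0,0,8],[0,0,0],1],[[0,0,8],[0,0,0],1],[[0,0,8],[0,0,0],1],[[0,0,8],[0,0,0],1],[[0,0,8],[0,0,0],1],[[0,0,8],[0,0,0],1],[[0,0,8],[0,0,0],1],[[0,0,0],[0,0,0],1]]' | grep force; python3 go.py 
python3 -m handwheel '[[[0,0,4],[0,0,0],1],[[0,0,4],[0,0,0],1],[[0,0,0],[0,0,0],1]]' | grep contact; python3 go.py
```

```text
contact_force: [-1.4, -0.7, -0.1]
gripper_force: 0.0
t 3.48 pos [0.4778 0.0676 0.1065] heading y 73.8 zaxis [-0.001 -0.    -1.   ] F [-1.4 -0.7 -0.1] M [-0.06  0.01  0.06] w 0.0004 q6 -1.29
contact_force: [-0.4, 0.3, 0.2]
t 3.85 pos [0.478  0.0676 0.099 ] heading y 73.8 zaxis [ 0.  0. -1.] F [-0.4  0.3  0.2] M [-0.01 -0.01 -0.  ] w -0.0002 q6 -1.29
```

```bash
for i in 1 2 3; do python3 -m handwheel '[[[0,0,2],[0,0,0],1],[[0,0,0],[0,0,0],1]]' | egrep 'contact|posi'; done; python3 go.py
python3 - <<'E'
from rig import vision
import cv2
cv2.imwrite("pics/s1.png",cv2.resize(vision.get_image("side")[140:340,190:390],None,fx=3,fy=3,interpolation=2))
E
```

```text
position: [0.4781, 0.0676, 0.0973]
contact_force: [-0.2, -0.4, 0.1]
position: [0.478, 0.0677, 0.0952]
contact_force: [0.6, -0.0, 0.3]
position: [0.478, 0.0677, 0.0931]
contact_force: [-0.4, -0.2, -0.1]
t 4.6 pos [0.478  0.0677 0.0931] heading y 73.8 zaxis [-0.  0. -1.] F [-0.4 -0.2 -0.1] M [-0.02  0.02  0.01] w -0.0002 q6 -1.29
```

View pics/s1.png

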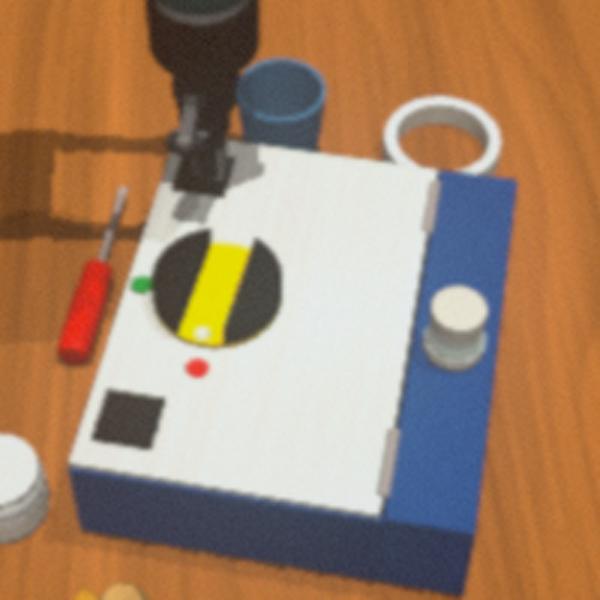

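The panel is nearly flat: its front right corner (72,465) sits on the rim, and the finger is on the left pad (about 205,175). I'll keep pressing until the force rises.

```bash
for i in 1 2 3 4; do python3 -m handwheel '[[[0,0,1],[0,0,0],1],[[0,0,0],[0,0,0],1]]' | egrep 'contact|posi'; done
```

```text
position: [0.478, 0.0677, 0.093]
contact_force: [-0.8, -0.2, 5.6]
position: [0.478, 0.0676, 0.0929]
contact_force: [-2.4, 0.0, 13.1]
position: [0.478, 0.0677, 0.0929]
contact_force: [-5.6, -0.1, 20.6]
position: [0.4781, 0.0677, 0.0928]
contact_force: [-7.7, -0.1, 27.1]
```

```bash
python3 -m handwheel '[[[0,0,-20],[0,0,0],1],[[0,0,-30],[0,0,0],1],[[-8.5,-27,0],[0,0,0],0],[[-8.5,-27,0],[0,0,0],0],[[-8.5,-27,0],[0,0,0],0],[[-8.5,-27,0],[0,0,0],0],[[0,0,0],[0,0,0],0],[[0,0,0],[0,0,0],0]]' | grep contact;python3 go.py 0.4807 -0.0467 0.103
python3 - <<'E'
from rig import vision
import cv2
cv2.imwrite("pics/w1.png",vision.get_image("wrist"))
E
```

```text
contact_force: [-0.6, -0.0, 0.2]
t 6.65 pos [ 0.4803 -0.0451  0.1391] heading y 73.8 zaxis [-0.     0.001 -1.   ] F [-0.6 -0.   0.2] M [ 0.    0.02 -0.01] w 0.0427 q6 -1.53
tool shift mm [-0.9 -1.5 36.1]
```

View pics/w1.png

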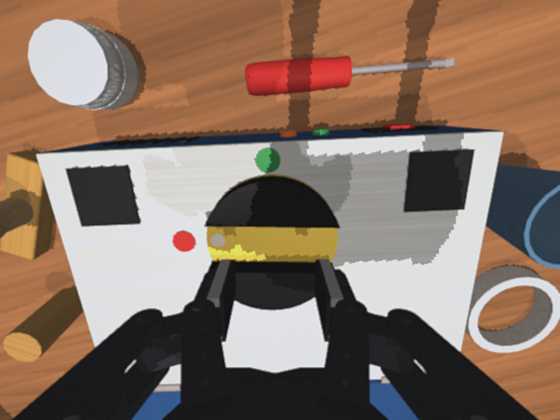

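The slot spans about columns 207–338 and rows 227–262, with the dot at (217,240). The tips straddle it symmetrically. I'll check the predicted slot edges against these pixels.

Run:
```python
import numpy as np
from rig import vision, readout
from scipy.spatial.transform import Rotation as R
s=readout.get_state(); w,x,y,z=s["ee_rot"]; M=R.from_quat([x,y,z,w]).as_matrix()
c=vision.camera_params("wrist"); E=c["hand_eye"]; K=c["intrinsics"]
h=np.radians(73.8); sl=np.array([-np.cos(h),-np.sin(h),0]); fr=np.array([-np.sin(h),np.cos(h),0])
C=np.array([.4807,-.0467,.096])
def pr(n,p):
    t=M.T@(p-s["position"]); q=E[:3,:3].T@(t-E[:3,3]); u=K@q; print(n,(u[:2]/u[2]).round(1))
up=np.array([0,0,.016])
pr("front land edge top",C+up+.016*fr); pr("rear land edge top",C+up-.016*fr)
pr("front floor edge",C+.016*fr); pr("rear floor edge",C-.016*fr)
pr("dot",C+.036*sl); pr("disc front top",C+up+.045*fr)
pr("land end dotside",C+up+.016*fr+.042*sl); pr("land end other",C+up+.016*fr-.042*sl)
```

```text
front land edge top [272.1 228.6]
rear land edge top [272.2 273.9]
front floor edge [272.2 219.6]
rear floor edge [272.3 262. ]
dot [220.  241.4]
disc front top [271.9 182.9]
land end dotside [204.3 228.6]
land end other [339.8 228.6]
```

```bash
python3 -m handwheel '[[[-0.5,-1.5,10],[0,0,0],0],[[0,0,10],[0,0,0],0],[[0,0,8],[0,0,0],0],[[0,0,4],[0,0,0],0],[[0,0,0],[0,0,0],0]]' | grep contact;python3 go.py; for i in 1 2 3; do python3 -m handwheel '[[[0,0,2],[0,0,0],0],[[0,0,0],[0,0,0],0]]' | egrep 'contact|posi'; done
```

```text
contact_force: [0.6, -0.8, 0.2]
t 7.33 pos [ 0.4804 -0.047   0.1069] heading y 73.8 zaxis [-0.001  0.    -1.   ] F [ 0.6 -0.8  0.2] M [ 0.06  0.01 -0.01] w 0.0424 q6 -1.53
position: [0.4806, -0.0472, 0.1054]
contact_force: [0.1, -0.5, 0.6]
position: [0.4805, -0.0471, 0.1032]
contact_force: [0.8, -0.2, -1.4]
position: [0.4804, -0.0471, 0.1011]
contact_force: [-0.6, 0.9, 0.5]
```

```bash
for i in 1 2 3; do python3 -m handwheel '[[[0,0,2],[0,0,0],0],[[0,0,0],[0,0,0],0]]' | egrep 'contact|posi'; done
python3 -m handwheel '[[[0,0,0],[0,0,1],0],[[0,0,0],[0,0,1],0],[[0,0,0],[0,0,1],0],[[0,0,0],[0,0,1],0],[[0,0,0],[0,0,0],0]]'|grep contact; python3 go.py
```

```text
position: [0.4804, -0.0471, 0.0991]
contact_force: [-0.8, 0.4, -0.8]
position: [0.4804, -0.0471, 0.0971]
contact_force: [-0.3, -0.7, 0.4]
position: [0.4804, -0.0471, 0.0951]
contact_force: [0.3, 0.1, 0.3]
contact_force: [-0.0, -1.3, 0.7]
t 9.45 pos [ 0.4804 -0.0471  0.0953] heading y 49.9 zaxis [-0.  0. -1.] F [-0.  -1.3  0.7] M [-0.05  0.07 -0.01] w 0.0428 q6 -1.11
```

```bash
python3 -m handwheel '[[[0,0,0],[0,0,1],0],[[0,0,0],[0,0,1],0],[[0,0,0],[0,0,1],0],[[0,0,0],[0,0,1],0],[[0,0,0],[0,0,1],0],[[0,0,0],[0,0,1],0],[[0,0,0],[0,0,1],0],[[0,0,0],[0,0,1],0],[[0,0,0],[0,0,1],0],[[0,0,0],[0,0,0],0]]'|grep contact; python3 go.py;  for i in 1 2 3; do python3 -m handwheel '[[[0,0,0],[0,0,0.5],0],[[0,0,0],[0,0,0],0]]' >/dev/null; python3 go.py; done
```

```text
contact_force: [0.4, 0.1, 0.5]
t 10.7 pos [ 0.4806 -0.0471  0.0953] heading y -4.1 zaxis [ 0.  0. -1.] F [0.4 0.1 0.5] M [ 0.06 -0.02 -0.03] w 0.0427 q6 -0.17
t 10.95 pos [ 0.4807 -0.0471  0.0953] heading y -7.0 zaxis [ 0.  0. -1.] F [-0.6 -0.3  0.7] M [0.04 0.02 0.02] w 0.0428 q6 -0.12
t 11.2 pos [ 0.4806 -0.0471  0.0953] heading y -10.1 zaxis [ 0.  0. -1.] F [0.1 0.3 0.6] M [ 0.06 -0.07  0.04] w 0.0426 q6 -0.07
t 11.45 pos [ 0.4806 -0.0471  0.0953] heading y -13.1 zaxis [ 0.  0. -1.] F [ 0.5  1.6 -0.2] M [ 0.08 -0.04  0.01] w 0.0431 q6 -0.01
```

```bash
for i in 1 2 3 4 5; do python3 -m handwheel '[[[0,0,0],[0,0,0.5],0],[[0,0,0],[0,0,0],0]]' >/dev/null; python3 go.py; done
python3 - <<'E'
from rig import vision
import cv2
cv2.imwrite("pics/s2.png",cv2.resize(vision.get_image("side")[140:340,190:390],None,fx=3,fy=3,interpolation=2))
E
```

```text
t 11.7 pos [ 0.4806 -0.0471  0.0953] heading y -16.1 zaxis [ 0.  0. -1.] F [ 0.1  1.1 -0.9] M [ 0.05 -0.05 -0.02] w 0.0428 q6 0.04
t 11.95 pos [ 0.4806 -0.0471  0.0953] heading y -19.1 zaxis [ 0.  0. -1.] F [ 0.1  0.1 -0.5] M [ 0.11 -0.1   0.03] w 0.0427 q6 0.09
t 12.2 pos [ 0.4806 -0.0472  0.0953] heading y -22.1 zaxis [ 0. -0. -1.] F [-0.9  1.  -0.8] M [ 0.03 -0.03  0.01] w 0.0427 q6 0.14
t 12.45 pos [ 0.4806 -0.0472  0.0953] heading y -25.0 zaxis [ 0. -0. -1.] F [ 0.4  0.5 -0.5] M [ 0.07 -0.07  0.27] w 0.0425 q6 0.2
t 12.7 pos [ 0.4806 -0.0472  0.0953] heading y -27.7 zaxis [-0.    -0.001 -1.   ] F [ 0.3  2.1 -1. ] M [ 0.28 -0.08  2.24] w 0.0429 q6 0.24
```

View pics/s2.png

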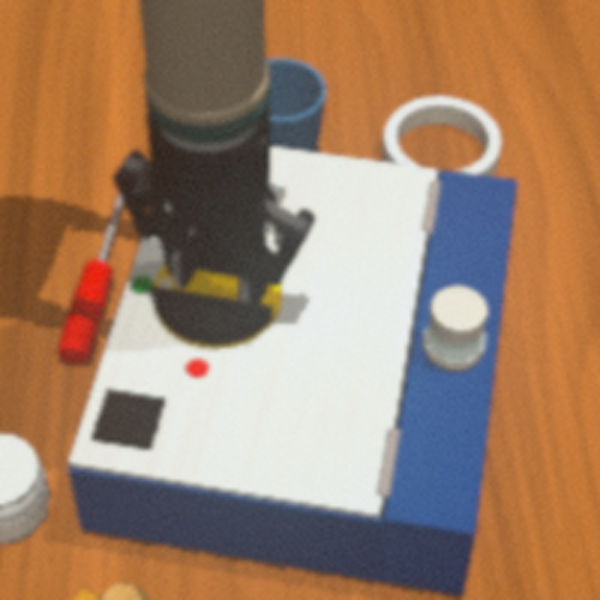

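The moment rose sharply to 2.2 N m, so the cam is at its stop. The slot now runs front to back, from about (165,280) to (275,295). Next I back off within the slack, lift clear and check.

```bash
python3 -m handwheel '[[[0,0,0],[0,0,-1],0],[[0,0,0],[0,0,-1],0],[[0,0,0],[0,0,-0.3],0],[[0,0,-10],[0,0,0],0],[[0,0,-20],[0,0,0],0],[[0,0,-40],[0,0,0],0],[[0,0,-50],[0,0,0],0],[[40,0,-30],[0,0,0],0],[[50,0,0],[0,0,0],0],[[50,0,0],[0,0,0],0],[[0,0,0],[0,0,0],0]]'|grep contact; python3 go.py
python3 - <<'E'
from rig import vision
import cv2,numpy as np
a=vision.get_image("side")[140:340,190:390]; b=vision.get_image("top")[90:290,220:420]
cv2.imwrite("pics/f.png",cv2.resize(np.hstack([a,b]),(800,400),interpolation=2))
cv2.imwrite("pics/w.png",vision.get_image("wrist"))
E
```

```text
contact_force: [-0.4, -0.6, 0.2]
t 14.12 pos [0.5158 0.0913 0.246 ] heading y -14.2 zaxis [ 0.001  0.001 -1.   ] F [-0.4 -0.6  0.2] M [ 0.01 -0.02  0.01] w 0.0424 q6 0.29
```

View pics/f.png

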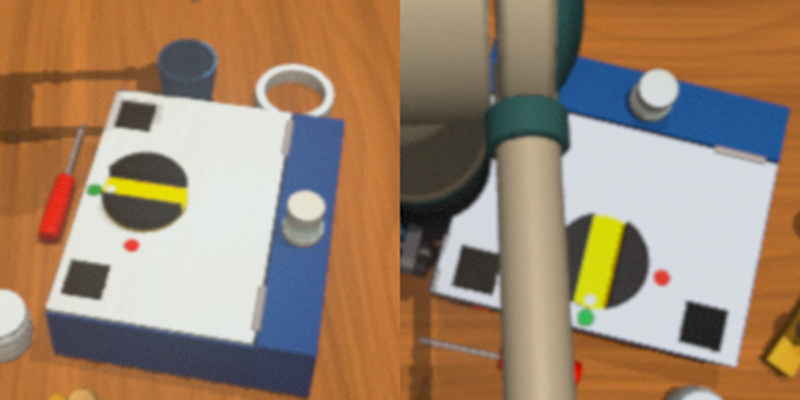

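The dot (110,188 side; 590,300 top) is at the green mark, the slot runs front to back, the panel is flat, the bystanders have not moved and the hand is clear.

```bash
python3 -c "
from rig import manip; print(manip.sign_off())"
```

```text
the job is handed in; nothing more can be done
None
```

The panel is pushed fully shut, the cam fastener is turned clockwise home against its stop, the hand is clear, and the job is handed in at about 14 s on the robot's clock; `sign_off` returned no verdict.

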